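# Load a spool on the bench winder and set its tension

### The job

Take the orange spool from its sloping wooden rest and stand it upright on the white tile, toothed end down, and let go; then take it afresh and mount it on the winder's spindle, lowering and turning it without forcing until the platter's pins slip between its teeth and it sits fully home, and release it. Then turn the tension dial clockwise until its white line points at the red mark. Do not let the spool fall, and leave the other things on the bench where they are.

Things in the scene. Friction and masses are not known exactly. Their poses are not given: they have to be found in the camera images.
- spool: Orange spool, 83 mm long, 100 to 210 g, 14 mm bore right through. Origin: centre of the toothed end; z runs along the bore to the collar. From the origin along z: 0-7 mm six white drive teeth; 7-12 mm flange, 62 mm diameter; 12-69 mm bare barrel, 32 mm diameter; 69-83 mm grip collar, 44 mm diameter. Starts in the rest, z pointing away from the robot and 25 degrees above level.
- spool_teeth (a point): Centre of the spool's toothed end; axes as the spool's. The teeth are blocks 12 mm wide, from 14 to 29 mm radius, 7 mm high, at 0, 60, 120.. degrees from x, with open gaps between them.
- spool_barrel (a point): On the spool's axis 38 mm from the toothed end, halfway up the barrel; axes as the spool's. In the rest the barrel is free on both sides for a grasp from above.
- cradle: Fixed wooden rest, base 150 x 90 x 12 mm. Origin: underside centre; x (level) is the way the spool's collar end points. The spool's toothed end lies at x = -40, z = 55 mm in this frame, in an open V rest, the collar in a second V rest: lift the spool straight up out of it.
- tile: Fixed white ceramic tile, 120 x 120 x 8 mm. Origin: underside centre; the top is 8 mm above it.
- winder: Fixed grey box, 160 x 300 x 40 mm; origin: underside centre, y along its length. On top: spindle with platter at -y (70 mm from the centre), tension dial at +y (70 mm). A clear guard ring, 108 mm outer diameter, stands round the platter to 90 mm above the bench; a seated spool's collar is above it.
- spindle_foot (a point): Point on the spindle's vertical axis on top of the round aluminium platter, 45 mm above the bench. The steel spindle is 10 mm in diameter; its round tip is 62 mm above this point. The platter is braked (holds about 0.12 N m) and starts at any angle (not listed).
- pins_top (a point): On the spindle's axis, 6 mm above spindle_foot: height of the tops of three brass pins, 5 mm thick, 120 degrees apart, 22 mm from the axis, standing on the platter. A spool that misses rests its toothed end here; turned by at most 60 degrees either way its gaps meet the pins (within about 6 degrees), and it can go down 6 mm until its end is on the platter.
- tension (a joint): Angle of the tension dial, rad: 0 when its white line points to the winder's -x side, growing clockwise seen from above, stops at 0 and 2.8. The red mark is at 1.40. Friction about 0.05 N m.
- tension_grip (a point): On the dial's axis (vertical) at the height to grip, 77 mm above the bench, 7 mm below the top of the dial's black bar. The bar is 42 mm long, 14 mm thick and 32 mm high, on a 44 mm disc; its white line is on one end of the bar. This point turns with the dial: its x axis runs along the bar, the line lies at -x.
- index_mark (a point): The red mark on the winder's top, 47 mm from the dial's axis.
- medal_a: Loose brass medallion, 42 mm diameter, 6 mm thick, lying flat; leave alone.
- medal_b: Loose copper medallion, 42 mm diameter, 6 mm thick, lying flat; leave alone.
- cup: Loose aluminium cup, 42 mm diameter, 26 mm high; leave alone.
- jar: Loose amber jar, 38 mm diameter, 55 mm high; leave alone.
- brush: Loose small paint brush, 177 mm long, lying along its x; leave alone.
- pliers: Loose green-handled pliers, 145 mm long, lying along their x; leave alone.

How it is judged:
On the way, in this order (a step that is already met when the one before it is completed fails the run):
1. the spool stands upright on the tile, toothed end down, released and at rest (angle between spool's own z axis and vertical below 0.06 rad and horizontal distance between spool and tile below 0.06 m and z of spool in the frame of tile below 0.011 m and contact force between the fingers and spool below 0.1 N and linear speed of spool below 0.02 m/s), for 0.2 s.
2. the spool sits fully home on the spindle, its teeth over the pins, released (horizontal distance between spool and spindle_foot below 0.004 m and z of spool in the frame of spindle_foot below 0.003 m and angle between spool's own z axis and vertical below 0.06 rad and contact force between the fingers and spool below 0.1 N and linear speed of spool below 0.02 m/s), for 0.2 s.
3. the dial's white line points at the red mark (value of joint tension between 1.28 and 1.52 rad), for 0.2 s.
At the end, for the whole second after the job is handed in: The spool is on the spindle, within 4 mm of its axis, upright within 0.06 rad, its toothed end within 3 mm of the platter (pins in the gaps), released and at rest; the tension dial reads 1.40 within 0.12 rad (all of step 2 and all of step 3 and angular speed of spool below 0.1 rad/s); the robot touches nothing.
It fails at once if another loose thing on the bench was shifted by more than 30 mm (distance of any of medal_a, medal_b, cup, jar, brush, pliers from where it was at the start of the episode above 0.03 m).
It fails at once if the spool was pressed or knocked too hard: more than 60 N on the winder or the tile (contact force between spool and winder above 60 N or contact force between spool and tile above 60 N).
It fails at once if the spool was let fall: moving faster than 0.45 m/s while the fingers do not touch it (contact force between the fingers and spool below 0.05 N and linear speed of spool above 0.45 m/s).
It also fails if it takes over 72 s, if anything falls off the work surface, if the arm or the gripper's body presses on something with over 40 N, if the wrist force passes 120 N, or if a joint passes its speed limit or range.

### The arm

A 6-joint arm with a two-finger parallel gripper is mounted at the origin on the work surface. World frame = base frame: x ahead of the robot, y to its left, z up, the work surface at z = 0. Lengths are in m, angles in rad, forces in N, time in s.
With the tool pointing down it reaches from about 0.15 to 0.775 m from the base axis. Payload 6.1 kg.
Tool frame: the origin (TCP) lies on the centre line of the jaws, within the pads' length; the fingertips stand ctrl.finger_overhang ahead of it and the grasp point (between the pads) lies 3 mm ahead of it (ctrl.finger_overhang is the distance from the TCP to the fingertips, in m); z points along the fingers, y is the line along which they close (so a half turn about z gives the same grasp; the last joint's range is limited). The gripper opens to 85 mm and grips with 20 to 120 N. Pads are 22 mm wide; open, the fingers measure 114 mm over their backs; the gripper's body (76 mm by 85 mm) begins 54 mm behind the grasp point. The pads swing forward as they close: fully open they stand 13 mm farther back than shut.
Start: joints at [1.328, 0.126, -0.04, 1.405, 0, 1.571], TCP at [0.126, 0.51, 0.253] pointing down, gripper open.
Joint ranges: [-2.72, 2.72], [-0.95, 1.95], [-1.27, 1.35], [-1.78, 2.02], [-1.46, 1.47], [-3.14, 3.14]. Speed limits (rad/s): [2.39, 2.39, 3.01, 3.14, 3.14, 3.14].

### API

Orientations are given as [roll, pitch, yaw] about the fixed x, y, z axes, in that order (R = Rz(yaw) Ry(pitch) Rx(roll)).
In Python, from bench import status, cams, order, ctrl gives the robot as it stands.
- The arm moves only by the shell command python3 -m crank 'ROWS' [FORCE]. ROWS is JSON, a list of rows, each a list of 3 entries, a list of its own where there are three numbers: the shift along the tool's x, y, z in m, then the turn, a rotation vector about the tool's x, y, z in rad, then the finger opening in m, from 0 to 0.0854. A call has 1 to 20 rows; each row shifts and turns the commanded pose from where the row before left it, along the tool's axes as they then stand; what a row does not reach is not made up. A row lasts 1/12 s, in which the tool goes at most 41.7 mm and 7.16 degrees, less where a joint would pass 70% of its speed; a pose out of reach is approached as far as the arm can. A call is refused whole if a number of a shift passes 0.0417 or a number of a turn 0.125, either way. A call with a gripper value outside its range is refused whole. The fingers move at their own pace and stop on an object; FORCE is the grip in N (left out, the last holds). Time passes only in rows, so rows that do not move let the fingers close. It gives the time, the measured TCP pose, the force, the opening and the grip force at its end, in the units of the state.
- status.sense(): the state, without advancing time (a new reading comes with each control period).
- cams.camera(name): name is "scene" or "top" or "wrist"; returns a dict with "image" (480x640x3 uint8, red, green, blue), "fov_y" (degrees; the focal length in pixels is half the picture's height over the tangent of half this angle, whatever the lens; pixels are square), "cx", "cy" (the principal point, pixels), "R" (3x3) and "t" (3): a world point X has camera coordinates R X + t; the wrist camera has in their place "hand_eye" (4x4, takes a point from camera to tool coordinates, whose origin is the TCP and whose axes are the flange's). Camera axes: x right, y down, z forward; pixel columns grow to the right and rows downward; lengths in m; the calibration is good to about 2 mm. A picture is of the moment at which its call begins: read the wrist's pose just before it. There is no depth.
- order.job_done(): hands the job in; it is judged then, once.
The state is a dict: "t": time; "joint_pos": joint angles; "joint_vel": joint speeds; "joint_torque": joint torques, N m; "ee_pos": TCP position; "eef_rot": TCP orientation; "ft_force": force on the tool from outside, world axes, zero at the start; "wrist_torque": the same for the moment, N m; "finger_gap": finger opening in m; "gripper_force": force on a finger pad.
Only numpy, scipy, OpenCV 4.12 (cv2) and the standard library are available. Lean on these libraries where they do the work, as an engineer would, in place of code of your own. Each camera call takes 0.05 s, during which the arm holds its last target. There are 200 camera calls.

## Working session

There is one attempt and no reset: what is moved stays moved. The work goes in short steps, Python scripts to look and compute and a shell command to move; the robot and the scene stay as the last step left them, time stands still between calls to the robot, and variables do not carry over. Pictures are saved under pics/ and viewed, at most 10 in all, crops included, and the job is handed in when it is done.

```bash
mkdir -p pics; ls
python3 - <<'E'
from bench import status,cams,ctrl
import cv2,numpy as np
s=status.sense();print({k:np.round(v,3).tolist() for k,v in s.items()});print(ctrl.finger_overhang)
for n in("scene","top"):
    c=cams.camera(n);cv2.imwrite(f'pics/{n}0.png',c["image"][:,:,::-1]);print(n,c["fov_y"],c["cx"],c["cy"],np.round(c["R"],4).tolist(),np.round(c["t"],4).tolist())
c=cams.camera("wrist");print(c["fov_y"],c["hand_eye"])
E
```

```text
pics
{'t': 0.0, 'joint_pos': [1.328, 0.126, -0.041, 1.405, -0.0, 1.571], 'joint_vel': [-0.001, -0.001, 0.001, 0.0, 0.002, -0.001], 'joint_torque': [-0.0, -43.591, 35.292, 0.017, 0.0, 0.0], 'ee_pos': [0.126, 0.509, 0.253], 'eef_rot': [-3.14, 0.0, 2.899], 'ft_force': [0.205, 0.682, -0.526], 'wrist_torque': [-0.045, -0.001, 0.036], 'gripper_force': 0.0, 'finger_gap': 0.086}
0.022
scene 56.27815815070358 319.9359142542273 234.83423131475888 [[-0.7204, 0.6935, 0.0128], [0.3397, 0.3688, -0.8652], [-0.6047, -0.6189, -0.5013]] [0.4011, -0.0996, 1.1822]
top 57.45032629285686 321.58213982396666 233.20753500163792 [[-0.0128, -0.9999, 0.0053], [-0.9959, 0.0123, -0.0891], [0.089, -0.0064, -0.996]] [-0.0224, 0.5367, 0.9101]
68.13711837917657 [[-2.29863656e-04 -9.65618647e-01 -2.59962642e-01  6.57278262e-02]
 [ 9.99999119e-01 -5.61864289e-04  1.20280045e-03  3.92343078e-04]
 [-1.30751027e-03 -2.59962136e-01  9.65617926e-01 -1.20692488e-01]
 [ 0.00000000e+00  0.00000000e+00  0.00000000e+00  1.00000000e+00]]
```

View pics/top0.png

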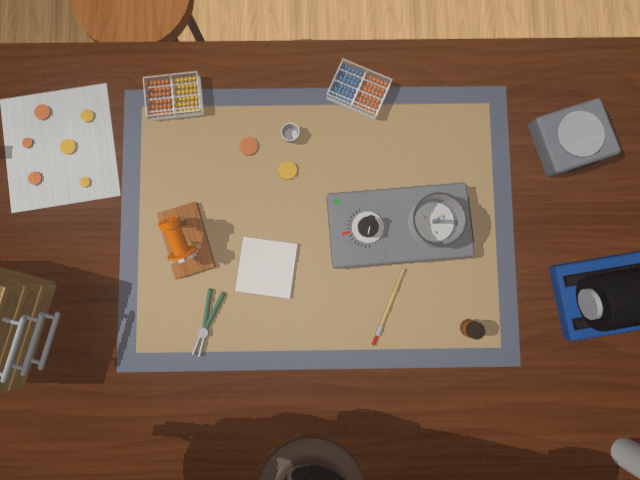

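View pics/scene0.png

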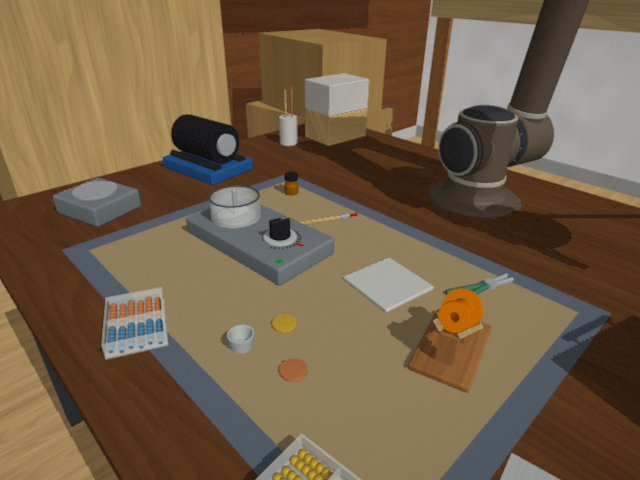

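The top view shows the spool at about (180,238), with its flange toward the robot at (185,255) and its collar at (172,220). The tile is at (267,267), the dial at (368,227) and the spindle at (440,221). In the scene view the spool is at (460,312), the tile at (388,283), the spindle at (235,205) and the dial bar at (280,228).

```bash
cat > h.py <<'E'
import numpy as np,cv2
from scipy.spatial.transform import Rotation as Ro
from bench import status,cams
def grab(n):
    s=status.sense();c=cams.camera(n);c["s"]=s
    if n=="wrist":
        H=np.array(c["hand_eye"]);T=np.eye(4);T[:3,:3]=Ro.from_euler('xyz',s["eef_rot"]).as_matrix();T[:3,3]=s["ee_pos"]
        W=np.linalg.inv(T@H);c["R"],c["t"]=W[:3,:3],W[:3,3]
    c["R"]=np.array(c["R"]);c["t"]=np.array(c["t"]);c["f"]=240/np.tan(np.radians(c["fov_y"]/2))
    c["hsv"]=cv2.cvtColor(c["image"],cv2.COLOR_RGB2HSV);c["o"]=-c["R"].T@c["t"];return c
def ray(c,p):
    d=c["R"].T@np.array([(p[0]-c["cx"])/c["f"],(p[1]-c["cy"])/c["f"],1]);return d/np.linalg.norm(d)
def plane(c,p,z):
    d=ray(c,p);return c["o"]+d*(z-c["o"][2])/d[2]
def tri(L):  # [(cam,pix),...] -> point, rms miss
    A=[];b=[]
    for c,p in L:
        d=ray(c,p);P=np.eye(3)-np.outer(d,d);A.append(P);b.append(P@c["o"])
    X=np.linalg.lstsq(np.vstack(A),np.hstack(b),rcond=None)[0]
    return X,[float(np.linalg.norm(P@(X-c["o"]))) for P,(c,_) in zip(A,L)]
def proj(c,X):
    q=c["R"]@np.array(X)+c["t"];return q[:2]/q[2]*c["f"]+[c["cx"],c["cy"]]
def blobs(c,lo,hi,amin=30,roi=None):
    m=cv2.inRange(c["hsv"],np.array(lo),np.array(hi))
    if roi: 
        k=np.zeros_like(m);x0,y0,x1,y1=roi;k[y0:y1,x0:x1]=255;m&=k
    C,_=cv2.findContours(m,cv2.RETR_EXTERNAL,cv2.CHAIN_APPROX_NONE)
    return sorted([q for q in C if cv2.contourArea(q)>amin],key=cv2.contourArea,reverse=True)
def cen(q):
    M=cv2.moments(q);return np.array([M['m10']/M['m00'],M['m01']/M['m00']])
def save(c,n): cv2.imwrite('pics/'+n,c["image"][:,:,::-1])
E
python3 - <<'E'
from h import *
np.set_printoptions(precision=4,suppress=True)
t=grab("top");s=grab("scene")
print("cams",t["o"],s["o"])
def quad(q): return cv2.boxPoints(cv2.minAreaRect(q))
qt=blobs(t,(0,0,150),(180,40,255),500,(220,220,320,310))[0];qs=blobs(s,(0,0,120),(180,50,255),500,(335,250,440,315))[0]
print("tile top", [plane(t,p,.008)for p in quad(qt)],plane(t,cen(qt),.008),"tri",tri([(t,cen(qt)),(s,cen(qs))]))
for nm,pt,ps in (("spindle?",(440,221),(235,205)),("dial",(368,227),(280,228))): print(nm,tri([(t,pt),(s,ps)]))
qo=blobs(t,(5,200,120),(18,255,255),50,(150,195,215,275))[0];so=blobs(s,(5,200,120),(18,255,255),50,(420,280,500,345))[0]
print("spool",cen(qo),cen(so),tri([(t,cen(qo)),(s,cen(so))]),quad(qo))
g=blobs(t,(0,0,60),(180,50,150),3000,(315,170,490,280))
print("winder",[(cv2.contourArea(q),[plane(t,p,.04)for p in quad(q)],plane(t,cen(q),.04)) for q in g[:1]])
E
```

```text
cams [ 0.4532 -0.0231  0.9544] [1.0376 0.4903 0.5013]
tile top [array([0.4158, 0.1587, 0.008 ]), array([0.5349, 0.1426, 0.008 ]), array([0.5168, 0.0237, 0.008 ]), array([0.398 , 0.0412, 0.008 ])] [0.4658 0.0914 0.008 ] tri (array([0.4661, 0.0918, 0.0011]), [0.0004725436147453565, 0.0004725436147451371])
spindle? (array([ 0.5548, -0.2721,  0.0624]), [0.00032025769531187866, 0.0003202576953110699])
dial (array([ 0.5459, -0.1254,  0.0613]), [0.0016685914342714984, 0.0016685914342717432])
spool [172.3327 240.8065] [460.2563 310.3648] (array([0.5222, 0.2677, 0.0752]), [0.003994909708097442, 0.003994909708097657]) [[157.8217 220.9936]
 [171.6815 216.9172]
 [183.4172 256.8185]
 [169.5573 260.8949]]
winder [(10435.5, [array([ 0.6196, -0.039 ,  0.04  ]), array([ 0.6415, -0.3416,  0.04  ]), array([ 0.4824, -0.3479,  0.04  ]), array([ 0.4614, -0.0498,  0.04  ])], array([ 0.5502, -0.1932,  0.04  ]))]
```

```bash
python3 -m crank '[[[-0.032,-0.0143,-0.004],[0,0,0],0.085],[[-0.032,-0.0143,-0.004],[0,0,0],0.085],[[-0.032,-0.0143,-0.004],[0,0,0],0.085],[[-0.032,-0.0143,-0.004],[0,0,0],0.085],[[-0.032,-0.0143,-0.004],[0,0,0],0.085],[[-0.032,-0.0143,-0.004],[0,0,0],0.085],[[-0.032,-0.0143,-0.004],[0,0,0],0.085],[[-0.032,-0.0143,-0.004],[0,0,0],0.085],[[-0.032,-0.0143,-0.004],[0,0,0],0.085],[[-0.032,-0.0143,-0.004],[0,0,0],0.085],[[-0.032,-0.0143,-0.004],[0,0,0],0.085],[[-0.032,-0.0143,-0.004],[0,0,0],0.085],[[0,0,0],[0,0,-0.11],0.085],[[0,0,0],[0,0,-0.11],0.085],[[0,0,0],[0,0,-0.11],0.085],[[0,0,0],[0,0,-0.11],0.085],[[0,0,0],[0,0,-0.11],0.085],[[0,0,0],[0,0,0],0.085],[[0,0,0],[0,0,0],0.085]]'
python3 - <<'E'
from h import *
c=grab("wrist");save(c,"w1.png");print(c["s"]["joint_pos"],c["o"])
E
```

```text
t: 1.83
ee_pos: [0.4577, 0.2507, 0.3012]
eef_rot: [-3.142, -0.0, -2.837]
ft_force: [0.1, 0.5, -0.7]
finger_gap: 0.085
gripper_force: 0.0
[5.01032230e-01 1.25571462e-01 6.48982158e-02 1.51030736e+00
 1.52156986e-05 1.96916823e-01] [0.39508522 0.23150161 0.42190525]
```

View pics/w1.png

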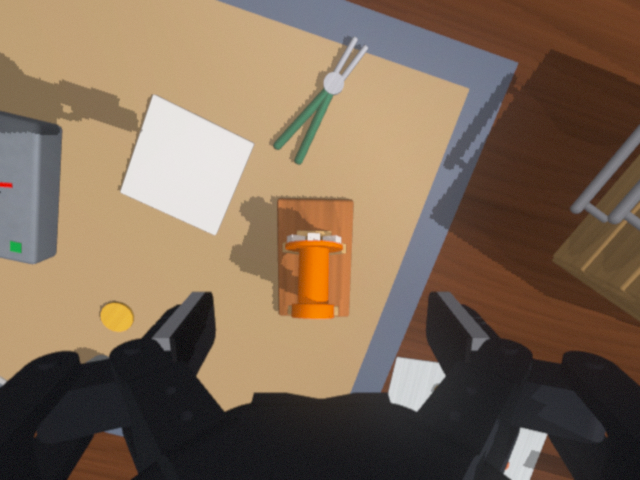

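The first wrist view shows the spool with its axis upright in the image. The flange is at (314,242), the barrel runs from row 250 to 303 at column 314, and the collar is at (314,310). The tile is centred at about (187,165). I'll move closer for a second view.

```bash
cat > sp.py <<'E'
from h import *
def widths(c,roi):
    x0,y0,x1,y1=roi;m=cv2.inRange(c["hsv"][y0:y1,x0:x1],np.array((5,190,60)),np.array((20,255,255)))>0
    return [(y0+i,x0+np.flatnonzero(r).min(),x0+np.flatnonzero(r).max()) for i,r in enumerate(m) if r.any()]
E
python3 - <<'E'
from sp import *
import pickle
c=grab("wrist");pickle.dump(c,open("w1.pkl","wb"))
for w in widths(c,(270,225,360,330))[::2]: print(*w,end=' | ')
E
python3 -m crank '[[[-0.012,0,0.008],[0,0,0],0.085],[[-0.012,0,0.008],[0,0,0],0.085],[[-0.012,0,0.008],[0,0,0],0.085],[[-0.012,0,0.008],[0,0,0],0.085],[[-0.012,0,0.008],[0,0,0],0.085],[[-0.012,0,0.008],[0,0,0],0.085],[[0,0,0],[0,0,0],0.085],[[0,0,0],[0,0,0],0.085]]'
python3 - <<'E'
from sp import *
import pickle
c=grab("wrist");pickle.dump(c,open("w2.pkl","wb"));save(c,"w2.png")
for w in widths(c,(240,100,380,330))[::2]: print(*w,end=' | ')
E
```

```text
240 321 321 | 242 292 332 | 244 286 340 | 246 286 341 | 248 286 342 | 250 291 340 | 252 299 329 | 254 299 328 | 256 299 328 | 258 299 328 | 260 299 328 | 262 299 328 | 264 299 328 | 266 299 328 | 268 299 328 | 270 299 328 | 272 299 328 | 274 298 328 | 276 298 328 | 278 298 328 | 280 298 328 | 282 298 328 | 284 298 328 | 286 298 328 | 288 298 328 | 290 298 328 | 292 298 328 | 294 298 328 | 296 298 328 | 298 298 328 | 300 298 327 | 302 298 327 | 304 292 333 | 306 292 333 | 308 292 333 | 310 292 333 | 312 292 333 | 314 292 333 | 316 293 333 | 318 313 324 | t: 2.6
ee_pos: [0.5267, 0.2725, 0.2518]
eef_rot: [-3.141, -0.002, -2.835]
ft_force: [0.0, 0.4, 0.7]
finger_gap: 0.0852
gripper_force: 0.0
170 299 323 | 172 290 333 | 174 284 337 | 176 281 342 | 178 278 346 | 180 278 347 | 182 278 347 | 184 278 346 | 186 278 346 | 188 280 345 | 190 284 344 | 192 288 340 | 194 294 334 | 196 295 330 | 198 294 330 | 200 294 330 | 202 294 330 | 204 294 330 | 206 294 330 | 208 294 330 | 210 294 330 | 212 294 330 | 214 293 330 | 216 293 330 | 218 293 330 | 220 293 330 | 222 293 330 | 224 293 330 | 226 293 330 | 228 293 330 | 230 293 330 | 232 293 330 | 234 293 330 | 236 292 329 | 238 292 330 | 240 293 329 | 242 292 329 | 244 292 329 | 246 292 329 | 248 290 329 | 250 286 334 | 252 285 336 | 254 285 336 | 256 286 336 | 258 285 335 | 260 285 335 | 262 285 335 | 264 285 335 | 266 285 335 | 268 288 335 |
```

View pics/w2.png

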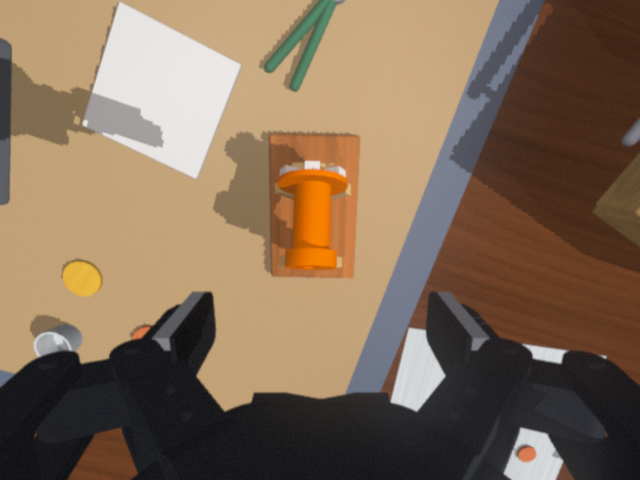

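Run:
```python
from sp import *
import pickle
np.set_printoptions(precision=4,suppress=True)
a=pickle.load(open("w1.pkl","rb"));b=pickle.load(open("w2.pkl","rb"))
for n,p,q in (("flangeL",(286,246.5),(278,182)),("flangeR",(342,246.5),(347,182)),("flangemid",(314,246.5),(312.5,182)),("collar69mid",(312.7,303.5),(310.7,250.5)),("barrelend top",(313,303),(310.8,249))): print(n,*tri([(a,p),(b,q)]))
F=tri([(a,(314,246.5)),(b,(312.5,182))])[0];K=tri([(a,(312.7,303.5)),(b,(310.7,250.5))])[0]
d=K-F;print(np.linalg.norm(d),"az",np.degrees(np.arctan2(d[1],d[0])),"el",np.degrees(np.arctan2(d[2],np.hypot(*d[:2]))))
t=grab("top")
# tile
for c in (a,b):
  q=blobs(c,(0,0,150),(180,30,255),5000,(60,0,270,245))[0]
  bx=cv2.boxPoints(cv2.minAreaRect(q));print("tile",[plane(c,p,.008)[:2] for p in bx],cv2.contourArea(q))
  Q=cv2.approxPolyDP(cv2.convexHull(q),6,True)[:,0];c["q"]=Q;print(Q.tolist())
# cradle base direction
for c,r in((a,(260,185,370,330)),(b,(250,120,380,290))):
  m=blobs(c,(3,90,40),(14,189,200),300,r);print("cradle",[ (plane(c,p,.012))[:2] for p in cv2.boxPoints(cv2.minAreaRect(np.vstack(m)))])
```

```text
flangeL [0.5053 0.2285 0.0666] [0.00023886702251067193, 0.0002388670225109288]
flangeR [0.4875 0.2844 0.0672] [8.630513254588885e-05, 8.630513254600315e-05]
flangemid [0.4964 0.2565 0.0667] [7.414040275756062e-05, 7.414040275729322e-05]
collar69mid [0.5493 0.2718 0.0871] [7.44120760654914e-05, 7.441207606553802e-05]
barrelend top [0.5467 0.2713 0.0915] [0.00017418855507077781, 0.0001741885550706708]
0.058715874022131784 az 16.11282169756461 el 20.373200776819832
tile [array([0.5159, 0.0139]), array([0.4   , 0.0426]), array([0.414 , 0.1636]), array([0.5351, 0.1425])] 10861.5
[[153, 95], [253, 143], [214, 234], [121, 192]]
tile [array([0.5153, 0.0083]), array([0.4006, 0.0429]), array([0.4143, 0.1689]), array([0.5354, 0.1432])] 16380.0
[[119, 2], [240, 65], [197, 177], [82, 124]]
cradle [array([0.4692, 0.2011]), array([0.4424, 0.2863]), array([0.5851, 0.3349]), array([0.6144, 0.2415])]
cradle [array([0.6139, 0.2423]), array([0.4697, 0.2025]), array([0.4432, 0.2861]), array([0.5845, 0.3353])]
```

Both views agree. The flange triangulates to about 60 mm across (62 given), and the axis passes through (0.522, 0.264, 0.072) at mid-barrel with azimuth about 17°. The nominal height is 0.071, so I'll descend and grasp.

```bash
python3 -m crank '[[[0.0035,-0.0033,0.0],[0,0,0],0.085],[[0.0035,-0.0033,0.0],[0,0,0],0.085],[[0,0,0.025],[0,0,0],0.085],[[0,0,0.025],[0,0,0],0.085],[[0,0,0.025],[0,0,0],0.085],[[0,0,0.025],[0,0,0],0.085],[[0,0,0.025],[0,0,0],0.085],[[0,0,0.02],[0,0,0],0.085],[[0,0,0.02],[0,0,0],0.085],[[0,0,0.012],[0,0,0],0.085],[[0,0,0],[0,0,0],0.085]]' 50
python3 -m crank '[[[0,0,0],[0,0,0],0.02],[[0,0,0],[0,0,0],0.02],[[0,0,0],[0,0,0],0.02],[[0,0,0],[0,0,0],0.02],[[0,0,0],[0,0,0],0.02],[[0,0,0],[0,0,0],0.02],[[0,0,0],[0,0,0],0.02],[[0,0,0],[0,0,0],0.02]]' 50
```

```text
t: 3.62
ee_pos: [0.5197, 0.2629, 0.0741]
eef_rot: [-3.141, -0.004, -2.835]
ft_force: [-1.1, -0.1, -0.2]
finger_gap: 0.0847
gripper_force: 0.0
t: 4.28
ee_pos: [0.5227, 0.2631, 0.078]
eef_rot: [-3.139, 0.002, -2.836]
ft_force: [0.2, -5.6, 6.3]
finger_gap: 0.0312
gripper_force: 49.3
```

```bash
python3 -m crank '[[[0,0,-0.008],[0,0,0],0.02],[[0,0,-0.015],[0,0,0],0.02],[[0,0,-0.02],[0,0,0],0.02],[[0,0,-0.02],[0,0,0],0.02],[[0,0,-0.02],[0,0,0],0.02],[[0,0,-0.02],[0,0,0],0.02],[[0,0,-0.02],[0,0,0],0.02],[[0,0,0],[0,0,0],0.02],[[0,0,0],[0,0,0],0.02]]' 50
python3 -m crank '[[[0,0,0],[0,-0.07,0],0.02],[[0,0,0],[0,-0.07,0],0.02],[[0,0,0],[0,-0.07,0],0.02],[[0,0,0],[0,-0.07,0],0.02],[[0,0,0],[0,-0.07,0],0.02],[[0,0,0],[0,-0.07,0],0.02],[[0,0,0],[0,-0.07,0],0.02],[[0,0,0],[0,-0.07,0],0.02],[[0,0,0],[0,0,0],0.02],[[0,0,0],[0,0,0],0.02]]' 50
python3 - <<'E'
from h import *
print(status.sense()["joint_pos"])
E
```

```text
t: 5.03
ee_pos: [0.5222, 0.2645, 0.2004]
eef_rot: [3.141, 0.003, -2.834]
ft_force: [-0.0, 0.5, -3.3]
finger_gap: 0.031
gripper_force: 49.9
t: 5.87
ee_pos: [0.5196, 0.2632, 0.1969]
eef_rot: [-3.141, 0.555, -2.833]
ft_force: [0.4, -0.3, -1.4]
finger_gap: 0.031
gripper_force: 49.9
[ 0.52171175 -0.15135449 -0.57453752  0.6028845  -0.11258088  0.18225924]
```

```bash
python3 -m crank '[[[0,0,0],[0,-0.0725,0],0.02],[[0,0,0],[0,-0.0725,0],0.02],[[0,0,0],[0,-0.0725,0],0.02],[[0,0,0],[0,-0.0725,0],0.02],[[0,0,0],[0,-0.0725,0],0.02],[[0,0,0],[0,-0.0725,0],0.02],[[0,0,0],[0,-0.0725,0],0.02],[[0,0,0],[0,-0.0725,0],0.02],[[0,0,0],[0,0,0],0.02],[[0,0,0],[0,0,0],0.02]]' 50
cat >> h.py <<'E'
def totool(d):
    s=status.sense();return Ro.from_euler('xyz',s["eef_rot"]).as_matrix().T@np.array(d)
E
python3 - <<'E'
from h import *
np.set_printoptions(precision=4,suppress=True)
s=status.sense();print(s["joint_pos"],s["ee_pos"])
R=Ro.from_euler('xyz',s["eef_rot"]).as_matrix();print(R)
print(totool(np.array([.467,.091,.197])-s["ee_pos"]))
for n in("scene","top"):
    c=grab(n);save(c,n+"1.png");p=proj(c,s["ee_pos"]);print(n,p)
    x,y=np.int32(p);cv2.imwrite(f"pics/{n}1c.png",cv2.resize(c["image"][max(0,y-80):y+80,max(0,x-100):x+100,::-1],None,fx=3,fy=3))
E
```

```text
t: 6.7
ee_pos: [0.5214, 0.264, 0.1966]
eef_rot: [-3.139, 1.133, -2.831]
ft_force: [0.1, 0.6, -1.8]
finger_gap: 0.031
gripper_force: 50.0
[ 0.5856 -0.3039 -1.1164 -0.3595 -0.2517  0.1192] [0.5214 0.264  0.1966]
[[-0.4036 -0.3027  0.8634]
 [-0.1295  0.9531  0.2737]
 [-0.9057 -0.0013 -0.4239]]
[ 0.044  -0.1484 -0.0945]
scene [476.5302 238.3448]
top [153.1035 234.9991]
```

View pics/scene1c.png

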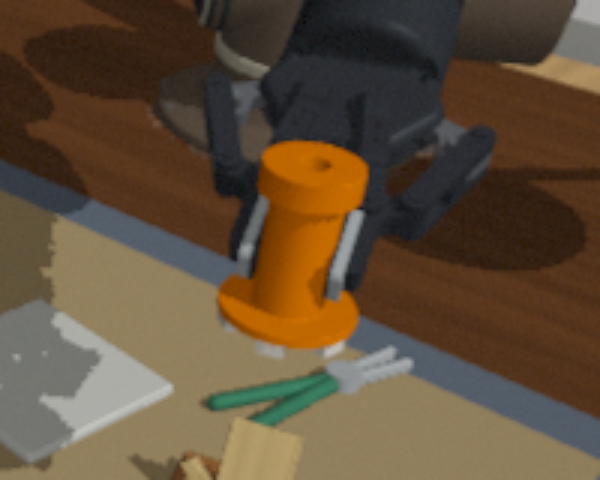

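The spool hangs upright in the jaws, with its collar up at crop (315,175) and its teeth down at (280,345). Joint 3 is getting near its limit, so I'll fit the planar arm geometry from the logged poses before crossing to the tile.

```bash
cat > ik.py <<'E'
from h import *
from scipy.optimize import least_squares
D=[([1.328,.126,-.041,1.405,0],[.126,.5095,.253]),([.501,.12557,.0649,1.5103,0],[.4577,.2507,.3012]),([.52171,-.15135,-.57454,.60288,-.11258],[.5196,.2632,.1969]),([.5856,-.3039,-1.1164,-.3595,-.2517],[.5214,.264,.1966])]
def fk(q,p):
    h,L1,L2,a,x0=p;s=q[1]-q[2]+q[3];g=q[1]-q[2];l=.274
    r=x0+L1*np.sin(q[1])+L2*np.cos(g)+(a+l*np.cos(q[4]))*np.cos(s);z=h+L1*np.cos(q[1])-L2*np.sin(g)-(a+l*np.cos(q[4]))*np.sin(s);v=l*np.sin(q[4])
    c,n=np.cos(q[0]),np.sin(q[0]);return np.array([r*c-v*n,r*n+v*c,z])
P=least_squares(lambda p:np.hstack([fk(q,p)-x for q,x in D]+[(p[4])*.01,(p[1]-p[2])*.003]),[.2,.45,.4,.1,0]).x
def tdir(q):
    s=q[1]-q[2]+q[3];c,n=np.cos(q[0]),np.sin(q[0]);u=np.cos(q[4])*np.cos(s);v=np.sin(q[4])
    return np.array([u*c-v*n,u*n+v*c,-np.cos(q[4])*np.sin(s)])
lo=np.array([-2.72,-.95,-1.27,-1.78,-1.46]);hi=np.array([2.72,1.95,1.35,2.02,1.47])
def ik(x,d,q0):
    return least_squares(lambda q:np.hstack([fk(q,P)-x,.3*(tdir(q)-d)]),q0,bounds=(lo,hi))
E
python3 - <<'E'
from ik import *
np.set_printoptions(precision=3,suppress=True)
print(P,[np.round(fk(q,P)-x,4) for q,x in D])
e=np.radians(-25)
for X in ((.467,.091),(.487,.096)):
  for z in (.1,.05):
    for yaw in (.306,-.2,-.6,.8,1.2,):
      r=ik(np.array([*X,z]),np.array([np.cos(e)*np.cos(yaw),np.cos(e)*np.sin(yaw),np.sin(e)]),np.array([.3,-.3,-1.1,-.36,0]))
      print(X,z,yaw,r.x,np.sqrt(2*r.cost))
E
```

```text
[0.4   0.264 0.429 0.064 0.064] [array([-0.001, -0.005,  0.001]), array([ 0.003,  0.001, -0.002]), array([0.006, 0.004, 0.001]), array([-0.004, -0.003,  0.001])]
(0.467, 0.091) 0.1 0.306 [ 0.07   0.114 -1.27  -0.939  0.214] 0.001319902593824208
(0.467, 0.091) 0.1 -0.2 [ 0.56   0.115 -1.182 -0.724 -0.675] 1.5246231988364807e-12
(0.467, 0.091) 0.1 -0.6 [ 0.723  0.251 -0.86  -0.024 -1.073] 1.7608436922970103e-13
(0.467, 0.091) 0.1 0.8 [-0.288  0.166 -1.037 -0.415  0.932] 1.9783174596490162e-09
(0.467, 0.091) 0.1 1.2 [-0.357  0.419 -0.588  0.533  1.134] 4.909808667389434e-10
(0.467, 0.091) 0.05 0.306 [ 0.07   0.587 -1.07  -1.21   0.213] 2.3988716239601397e-13
(0.467, 0.091) 0.05 -0.2 [ 0.56   0.527 -1.012 -0.967 -0.675] 1.1925878818681608e-13
(0.467, 0.091) 0.05 -0.6 [ 0.723  0.507 -0.762 -0.182 -1.073] 1.29912203570465e-14
(0.467, 0.091) 0.05 0.8 [-0.288  0.491 -0.908 -0.612  0.932] 1.8957370986394995e-08
(0.467, 0.091) 0.05 1.2 [-0.357  0.613 -0.513  0.414  1.134] 1.0737051149093708e-11
(0.487, 0.096) 0.1 0.306 [ 0.084  0.143 -1.212 -0.909  0.2  ] 5.3671578608806674e-12
(0.487, 0.096) 0.1 -0.2 [ 0.538  0.169 -1.115 -0.721 -0.656] 2.316721243990075e-13
(0.487, 0.096) 0.1 -0.6 [ 0.697  0.298 -0.802 -0.054 -1.06 ] 3.249756969123968e-14
(0.487, 0.096) 0.1 0.8 [-0.256  0.218 -0.977 -0.437  0.909] 1.370690908515111e-10
(0.487, 0.096) 0.1 1.2 [-0.329  0.452 -0.54   0.489  1.133] 3.2139578740799686e-11
(0.487, 0.096) 0.05 0.306 [ 0.084  0.578 -1.027 -1.159  0.2  ] 1.768657306192718e-08
(0.487, 0.096) 0.05 -0.2 [ 0.538  0.538 -0.962 -0.937 -0.656] 2.543683438667633e-10
(0.487, 0.096) 0.05 -0.6 [ 0.697  0.538 -0.708 -0.201 -1.06 ] 1.7761074553949795e-15
(0.487, 0.096) 0.05 0.8 [-0.256  0.517 -0.857 -0.616  0.909] 1.9521013592515378e-09
(0.487, 0.096) 0.05 1.2 [-0.329  0.639 -0.467  0.375  1.133] 1.221215526382588e-13
```

```bash
python3 -m crank '[[[0,0,0],[0.0453,0,0.0212],0.02],[[0,0,0],[0.0453,0,0.0212],0.02],[[0,0,0],[0.0453,0,0.0212],0.02],[[0,0,0],[0.0453,0,0.0212],0.02],[[0,0,0],[0.0453,0,0.0212],0.02],[[0,0,0],[0.0453,0,0.0212],0.02],[[0,0,0],[0.0453,0,0.0212],0.02],[[0,0,0],[0.0453,0,0.0212],0.02],[[0,0,0],[0,0,0],0.02],[[0,0,0],[0,0,0],0.02]]' 50
python3 - <<'E'
from h import *
np.set_printoptions(precision=4,suppress=True)
s=status.sense();print(s["joint_pos"],s["ee_pos"])
R=Ro.from_euler('xyz',s["eef_rot"]).as_matrix();print(R)
print(totool(np.array([.50,.096,.13])-s["ee_pos"]))
E
```

```text
t: 7.63
ee_pos: [0.5227, 0.2658, 0.2009]
eef_rot: [3.133, 1.14, 3.043]
ft_force: [-0.7, -0.6, -1.6]
finger_gap: 0.0311
gripper_force: 50.0
[ 0.8079 -0.1824 -0.9676 -0.15   -0.7894  0.486 ] [0.5227 0.2658 0.2009]
[[-0.4159  0.0905  0.9049]
 [ 0.041   0.9959 -0.0808]
 [-0.9085  0.0035 -0.4179]]
[ 0.0669 -0.1714  0.0228]
```

```bash
python3 -m crank '[[[0.0067,-0.0171,0.0023],[0,0,0],0.02],[[0.0067,-0.0171,0.0023],[0,0,0],0.02],[[0.0067,-0.0171,0.0023],[0,0,0],0.02],[[0.0067,-0.0171,0.0023],[0,0,0],0.02],[[0.0067,-0.0171,0.0023],[0,0,0],0.02],[[0.0067,-0.0171,0.0023],[0,0,0],0.02],[[0.0067,-0.0171,0.0023],[0,0,0],0.02],[[0.0067,-0.0171,0.0023],[0,0,0],0.02],[[0.0067,-0.0171,0.0023],[0,0,0],0.02],[[0.0067,-0.0171,0.0023],[0,0,0],0.02],[[0,0,0],[0,0,0],0.02],[[0,0,0],[0,0,0],0.02]]' 50
python3 - <<'E'
from sp import *
np.set_printoptions(precision=4,suppress=True)
s=status.sense();print(s["joint_pos"],s["ee_pos"])
R=Ro.from_euler('xyz',s["eef_rot"]).as_matrix();print(R)
ims=[]
for n in("scene","top"):
    c=grab(n);p=proj(c,s["ee_pos"]);q=blobs(c,(5,190,60),(20,255,255),30,(int(p[0]-45),int(p[1]-60),int(p[0]+45),int(p[1]+60)))
    print(n,p,[(cv2.contourArea(k),cv2.boundingRect(k)) for k in q])
    x,y=np.int32(p);ims.append(cv2.resize(c["image"][y-50:y+50,x-50:x+50,::-1],(400,400),interpolation=cv2.INTER_CUBIC));print(x-50,y-50)
    if n=="scene":
        for w in widths(c,(x-45,y-50,x+45,y+50))[::2]: print(*w,end='|')
cv2.imwrite("pics/p2.png",np.hstack(ims))
E
```

```text
t: 8.63
ee_pos: [0.5065, 0.0997, 0.14]
eef_rot: [3.141, 1.124, 3.041]
ft_force: [0.2, 0.2, -1.5]
finger_gap: 0.0311
gripper_force: 50.2
[ 0.4448 -0.3305 -1.2645 -0.4237 -0.4868  0.2564] [0.5065 0.0997 0.14  ]
[[-0.4295  0.1003  0.8975]
 [ 0.0436  0.995  -0.0904]
 [-0.902   0.0003 -0.4317]]
scene [384.5673 227.6553] [(1166.0, (362, 200, 37, 56))]
334 177
182 340 340|192 345 345|200 377 386|202 371 392|204 369 395|206 369 397|208 370 396|210 370 396|212 370 396|214 370 396|216 372 395|218 373 392|220 373 391|222 373 391|224 372 390|226 372 389|228 372 388|230 372 385|232 372 383|234 371 381|236 369 381|238 366 381|240 364 381|242 362 397|244 362 398|246 362 398|248 364 398|250 365 396|252 368 395|254 373 391|top [252.9194 244.4947] [(486.0, (238, 228, 31, 30))]
202 194
```

View pics/p2.png

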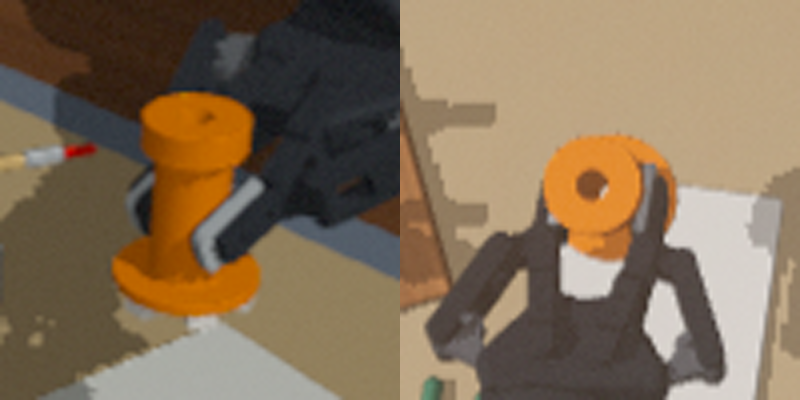

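In the scene crop the spool is upright in the jaws, with its collar at crop (195,130) and its teeth at (195,315) over the tile's far edge. Joint 3 is at its limit, so I'll yaw the tool further about the vertical to unfold the elbow.

```bash
python3 -m crank '[[[0,0,0],[0.0451,0,0.0216],0.02],[[0,0,0],[0.0451,0,0.0216],0.02],[[0,0,0],[0.0451,0,0.0216],0.02],[[0,0,0],[0.0451,0,0.0216],0.02],[[0,0,0],[0.0451,0,0.0216],0.02],[[0,0,0],[0.0451,0,0.0216],0.02],[[0,0,0],[0.0451,0,0.0216],0.02],[[0,0,0],[0.0451,0,0.0216],0.02],[[0,0,0],[0,0,0],0.02],[[0,0,0],[0,0,0],0.02]]' 50
python3 - <<'E'
from h import *
np.set_printoptions(precision=4,suppress=True)
s=status.sense();print(s["joint_pos"],s["ee_pos"])
R=Ro.from_euler('xyz',s["eef_rot"]).as_matrix();print(R)
d=np.array([.482,.094,.07])-s["ee_pos"];print(totool(d),totool([0,0,-.01]))
# spool origin height & place: project candidates; teeth/flange check in scene: flange widest pts
c=grab("scene");t=grab("top")
for s0 in (34,38,42):
    g=s["ee_pos"]+R[:,2]*.003
    for k in (12,69,83): print(s0,k,proj(c,g+[0,0,(k-s0)/1000]),proj(t,g+[0,0,(k-s0)/1000]))
from sp import widths
x,y=np.int32(proj(c,s["ee_pos"]))
for w in widths(c,(x-30,y-45,x+45,y+45)): print(*w,end='|')
x,y=np.int32(proj(t,s["ee_pos"]));q=cv2.cvtColor(t["image"][y-35:y+35,x-35:x+35],cv2.COLOR_RGB2GRAY)
print(x,y)
E
```

```text
t: 9.57
ee_pos: [0.5067, 0.1023, 0.1393]
eef_rot: [-3.14, 1.123, 2.647]
ft_force: [-1.6, -0.4, -2.7]
finger_gap: 0.0315
gripper_force: 50.2
[ 0.6483 -0.1523 -1.0371 -0.0255 -0.9624  0.76  ] [0.5067 0.1023 0.1393]
[[-0.381   0.4754  0.793 ]
 [ 0.2053  0.8798 -0.4287]
 [-0.9015 -0.0005 -0.4328]]
[ 0.0701 -0.019   0.0139] [0.009  0.     0.0043]
34 12 [382.9698 240.9182] [254.1447 243.9471]
34 69 [385.9036 210.6394] [249.4209 241.8838]
34 83 [386.6599 202.834 ] [248.1539 241.3304]
38 12 [382.7722 242.957 ] [254.4523 244.0815]
38 69 [385.6902 212.8419] [249.7746 242.0384]
38 83 [386.4423 205.0797] [248.5206 241.4906]
42 12 [382.5757 244.9851] [254.757  244.2146]
42 69 [385.4779 215.0322] [250.1248 242.1913]
42 83 [386.2259 207.3128] [248.8835 241.6491]
186 392 392|191 397 397|200 377 387|201 373 389|202 371 392|203 370 394|204 370 396|205 369 396|206 369 396|207 369 397|208 370 397|209 370 396|210 370 396|211 370 396|212 370 396|213 370 396|214 370 396|215 356 396|216 372 395|217 373 394|218 373 393|219 373 392|220 373 392|221 373 392|222 373 392|223 373 391|224 373 391|225 372 391|226 372 390|227 372 388|228 372 386|229 372 384|230 372 382|231 372 381|232 372 379|233 372 377|234 372 376|235 372 375|236 371 375|237 368 375|238 366 376|239 365 376|240 364 395|241 363 396|242 363 397|243 362 398|244 362 398|245 362 398|246 363 398|247 363 398|248 363 398|249 364 398|250 365 397|251 366 396|252 368 394|253 370 394|254 371 391|255 377 388|251 244
```

```bash
python3 -m crank '[[[0.0088,-0.0024,0.0017],[0,0,0],0.02],[[0.0088,-0.0024,0.0017],[0,0,0],0.02],[[0.0088,-0.0024,0.0017],[0,0,0],0.02],[[0.0088,-0.0024,0.0017],[0,0,0],0.02],[[0.0088,-0.0024,0.0017],[0,0,0],0.02],[[0.0088,-0.0024,0.0017],[0,0,0],0.02],[[0.0088,-0.0024,0.0017],[0,0,0],0.02],[[0.0088,-0.0024,0.0017],[0,0,0],0.02],[[0,0,0],[0,0,0],0.02],[[0,0,0],[0,0,0],0.02]]' 50
python3 - <<'E'
from h import *
np.set_printoptions(precision=4,suppress=True)
s=status.sense();print(s["joint_pos"]);print(totool([0,0,-.01]))
E
```

```text
t: 10.5
ee_pos: [0.4801, 0.0916, 0.0686]
eef_rot: [-3.135, 1.122, 2.649]
ft_force: [0.3, 1.2, -2.5]
finger_gap: 0.0315
gripper_force: 50.2
[ 0.672  -0.0448 -1.1655 -0.2286 -0.9802  0.7969]
[0.009  0.     0.0043]
```

```bash
python3 -m crank '[[[0.0036,0,0.0017],[0,0,0],0.02],[[0.0036,0,0.0017],[0,0,0],0.02],[[0.0036,0,0.0017],[0,0,0],0.02],[[0.0027,0,0.0013],[0,0,0],0.02],[[0,0,0],[0,0,0],0.02],[[0,0,0],[0,0,0],0.02]]' 50
for i in 1 2 3; do python3 -m crank '[[[0.0014,0,0.0007],[0,0,0],0.02],[[0,0,0],[0,0,0],0.02],[[0,0,0],[0,0,0],0.02]]' 50; done
```

```text
t: 11.0
ee_pos: [0.4809, 0.0923, 0.0546]
eef_rot: [-3.139, 1.123, 2.645]
ft_force: [-1.3, -0.2, -1.3]
finger_gap: 0.0311
gripper_force: 50.2
t: 11.25
ee_pos: [0.481, 0.0924, 0.0534]
eef_rot: [-3.141, 1.124, 2.643]
ft_force: [0.4, 0.8, -2.1]
finger_gap: 0.031
gripper_force: 50.2
t: 11.5
ee_pos: [0.4809, 0.0924, 0.0518]
eef_rot: [-3.14, 1.123, 2.644]
ft_force: [0.4, -0.2, -1.9]
finger_gap: 0.0308
gripper_force: 50.2
t: 11.75
ee_pos: [0.4809, 0.0923, 0.0501]
eef_rot: [-3.14, 1.123, 2.644]
ft_force: [-0.1, -0.2, -2.4]
finger_gap: 0.0312
gripper_force: 50.2
```

```bash
for i in 1 2 3; do python3 -m crank '[[[0.0012,0,0.0006],[0,0,0],0.02],[[0,0,0],[0,0,0],0.02],[[0,0,0],[0,0,0],0.02]]' 50 | grep -E 'ee_pos|ft'; done
```

```text
ee_pos: [0.481, 0.0924, 0.0489]
ft_force: [0.5, -0.5, -2.4]
ee_pos: [0.4816, 0.0924, 0.0486]
ft_force: [-2.7, -0.3, 4.8]
ee_pos: [0.4822, 0.0924, 0.0485]
ft_force: [-3.4, 0.1, 11.5]
```

```bash
python3 -m crank '[[[-0.0012,0,-0.0006],[0,0,0],0.02],[[0,0,0],[0,0,0],0.02],[[0,0,0],[0,0,0],0.085],[[0,0,0],[0,0,0],0.085],[[0,0,0],[0,0,0],0.085],[[0,0,0],[0,0,0],0.085],[[0,0,0],[0,0,0],0.085],[[0,0,0],[0,0,0],0.085],[[0,0,0],[0,0,0],0.085],[[0,0,-0.005],[0,0,0],0.085],[[0,0,-0.01],[0,0,0],0.085],[[0,0,-0.015],[0,0,0],0.085],[[0,0,-0.015],[0,0,0],0.085],[[0,0,-0.015],[0,0,0],0.085],[[0,0,-0.015],[0,0,0],0.085],[[0,0,0],[0,0,0],0.085],[[0,0,0],[0,0,0],0.085]]' 50
python3 - <<'E'
from h import *
s=status.sense();print(s["joint_pos"])
c=grab("scene");t=grab("top")
x,y=np.int32(proj(c,[.483,.09,.05]));u,v=np.int32(proj(t,[.483,.09,.05]));print(x-50,y-50,u-50,v-50)
cv2.imwrite("pics/p3.png",np.hstack([cv2.resize(k["image"][b-50:b+50,a-50:a+50,::-1],(400,400),interpolation=cv2.INTER_CUBIC) for k,a,b in((c,x,y),(t,u,v))]))
E
```

```text
t: 13.92
ee_pos: [0.422, 0.1258, 0.0804]
eef_rot: [3.139, 1.124, 2.642]
ft_force: [0.0, 0.7, -1.2]
finger_gap: 0.0849
gripper_force: 0.0
[ 0.8700675  -0.09335229 -1.09524996  0.16927056 -1.08220393  1.12568805]
334 214 214 208
```

View pics/p3.png

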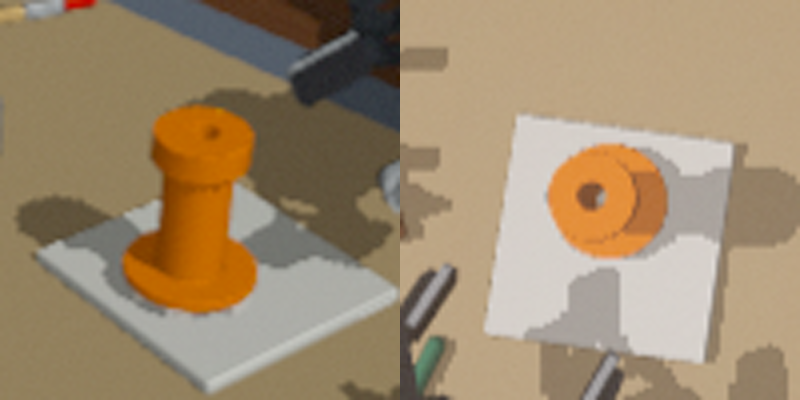

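The spool stands upright on the tile. Its collar bore is at top-view pixel (262,257), and the flange sits well inside the tile. I'll raise the tool and point it down again, then survey the winder from two wrist positions.

```bash
python3 -m crank '[[[-0.0225,0,-0.0108],[0,0,0],0.085],[[-0.0225,0,-0.0108],[0,0,0],0.085],[[-0.0225,0,-0.0108],[0,0,0],0.085],[[-0.0225,0,-0.0108],[0,0,0],0.085],[[-0.0225,0,-0.0108],[0,0,0],0.085],[[-0.0225,0,-0.0108],[0,0,0],0.085],[[-0.0225,0,-0.0108],[0,0,0],0.085],[[0,0,0],[0,0,0],0.085],[[0,0,0],[0,0,0],0.085]]'
python3 -m crank '[[[0,0,0],[0,0.0937,0],0.085],[[0,0,0],[0,0.0937,0],0.085],[[0,0,0],[0,0.0937,0],0.085],[[0,0,0],[0,0.0937,0],0.085],[[0,0,0],[0,0.0937,0],0.085],[[0,0,0],[0,0.0937,0],0.085],[[0,0,0],[0,0.0937,0],0.085],[[0,0,0],[0,0.0937,0],0.085],[[0,0,0],[0,0.0937,0],0.085],[[0,0,0],[0,0.0937,0],0.085],[[0,0,0],[0,0.0937,0],0.085],[[0,0,0],[0,0.0937,0],0.085],[[0,0,0],[0,0,0],0.085],[[0,0,0],[0,0,0],0.085]]'
python3 - <<'E'
from h import *
np.set_printoptions(precision=4,suppress=True)
s=status.sense();print(s["joint_pos"]);print(totool(np.array([.52,-.18,.30])-s["ee_pos"]))
t=grab("top");c=grab("scene");print("bore top",tri([(t,(262,257.2)),(c,(384.75,246.5))]))
E
```

```text
t: 14.77
ee_pos: [0.4224, 0.1248, 0.2554]
eef_rot: [3.136, 1.124, 2.637]
ft_force: [0.2, 0.0, 0.1]
finger_gap: 0.085
gripper_force: 0.0
t: 15.93
ee_pos: [0.4226, 0.1238, 0.2522]
eef_rot: [-3.138, -0.002, 2.64]
ft_force: [0.0, -0.3, -0.4]
finger_gap: 0.085
gripper_force: 0.0
[ 0.2857 -0.0311 -0.2074  1.3981 -0.001   0.7873]
[-0.2314 -0.2197 -0.0475]
bore top (array([0.4848, 0.0889, 0.0894]), [0.0006269361311972702, 0.0006269361311972768])
```

```bash
python3 -m crank '[[[-0.0231,-0.022,-0.0048],[0,0,0],0.085],[[-0.0231,-0.022,-0.0048],[0,0,0],0.085],[[-0.0231,-0.022,-0.0048],[0,0,0],0.085],[[-0.0231,-0.022,-0.0048],[0,0,0],0.085],[[-0.0231,-0.022,-0.0048],[0,0,0],0.085],[[-0.0231,-0.022,-0.0048],[0,0,0],0.085],[[-0.0231,-0.022,-0.0048],[0,0,0],0.085],[[-0.0231,-0.022,-0.0048],[0,0,0],0.085],[[-0.0231,-0.022,-0.0048],[0,0,0],0.085],[[-0.0231,-0.022,-0.0048],[0,0,0],0.085],[[0,0,0],[0,0,0],0.085],[[0,0,0],[0,0,0],0.085],[[0,0,0],[0,0,0],0.085]]'
python3 - <<'E'
from h import *
import pickle
c=grab("wrist");save(c,"w3.png");pickle.dump(c,open("w3.pkl","wb"));print(c["o"])
E
```

```text
t: 17.12
ee_pos: [0.5188, -0.1779, 0.3025]
eef_rot: [-3.141, -0.001, 2.643]
ft_force: [1.0, -0.0, 0.0]
finger_gap: 0.0849
gripper_force: 0.0
[ 0.46118991 -0.14610838  0.4232544 ]
```

View pics/w3.png

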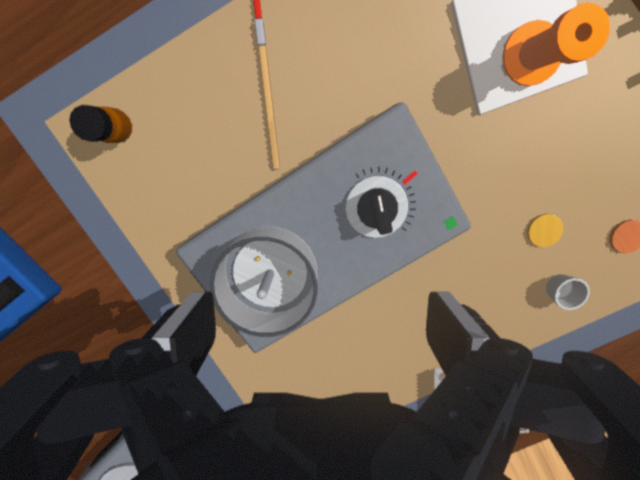

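The winder view shows the spindle foot near (270,268) with its tip near (263,296), and brass pins at (257,258) and (290,272). The dial axis is near (378,207), its white line ends at (379,197), and the red mark is at (410,177). I'll take the second view now.

```bash
python3 -m crank '[[[-0.015,-0.0125,0],[0,0,0],0.085],[[-0.015,-0.0125,0],[0,0,0],0.085],[[-0.015,-0.0125,0],[0,0,0],0.085],[[-0.015,-0.0125,0],[0,0,0],0.085],[[0,0,0],[0,0,0],0.085],[[0,0,0],[0,0,0],0.085],[[0,0,0],[0,0,0],0.085]]'
python3 - <<'E'
from h import *
import pickle
c=grab("wrist");save(c,"w4.png");pickle.dump(c,open("w4.pkl","wb"));print(c["o"])
a=pickle.load(open("w3.pkl","rb"))
o=[]
for k in(a,c):
    for X in((.555,-.272,.06),(.546,-.125,.065)):
        u,v=np.int32(proj(k,X));print(u-50,v-50);o.append(cv2.resize(k["image"][v-50:v+50,u-50:u+50,::-1],(300,300),interpolation=cv2.INTER_CUBIC))
cv2.imwrite("pics/w34.png",np.vstack([np.hstack(o[:2]),np.hstack(o[2:])]))
E
```

```text
t: 17.75
ee_pos: [0.5477, -0.2501, 0.3027]
eef_rot: [-3.141, -0.001, 2.644]
ft_force: [-0.1, -0.4, -0.4]
finger_gap: 0.0852
gripper_force: 0.0
[ 0.49017617 -0.21839564  0.42348311]
209 228
327 158
254 175
381 98
```

View pics/w34.png

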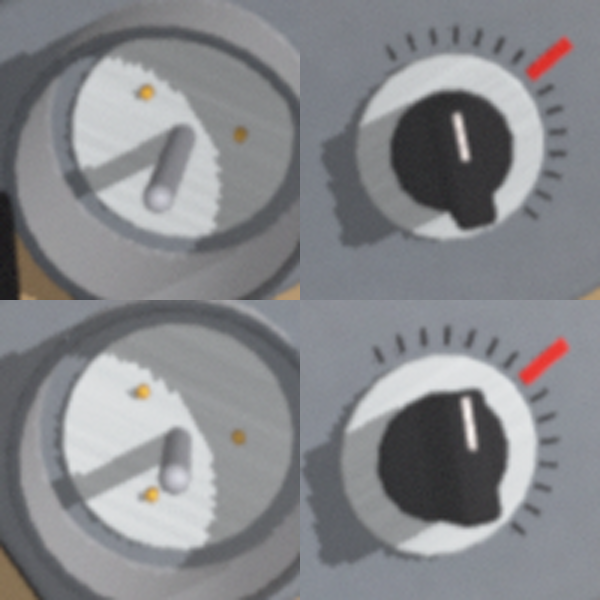

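The crops locate the spindle tip at (261.7,294) in view 3 and (312,234.3) in view 4. Three pins and the dial line's ends also show in view 4. I'll triangulate these.

Run:
```python
from h import *
import pickle
np.set_printoptions(precision=4,suppress=True)
a=pickle.load(open("w3.pkl","rb"));b=pickle.load(open("w4.pkl","rb"))
for n,p,q in(("tip",(261.7,294),(312,234.3)),("foot",(270.7,270.7),(313,219)),("pinA",(258,258.7),(301.3,205.7)),("pinB",(289,272.7),(333.3,220.7)),("lineOuter",(379.3,195.3),(436,130.7)),("lineInner",(382.3,211.3),(438.7,148)),("redOut",((570-300)/3+327,42/3+158),((567-300)/3+381,45/3+98)),("redIn",((530-300)/3+327,75/3+158),((524-300)/3+381,77/3+98))):
    print(n,*tri([(a,p),(b,q)]))
pc=np.array([plane(b,p,.051) for p in((301.3,205.7),(333.3,220.7),(304.7,240))]);print("pins",pc)
x=np.array([np.linalg.norm(pc[i]-pc[(i+1)%3])for i in range(3)]);print(x)
m=pc.mean(0);print("axis from pins",m,np.degrees(np.arctan2(*(pc-m)[:,[1,0]].T)))
# disc fit
for k,r in((a,(340,165,420,245)),(b,(390,110,470,190))):
    q=blobs(k,(0,0,135),(180,30,255),100,r);h=cv2.convexHull(np.vstack(q));e=cv2.fitEllipse(h);print("disc",e,plane(k,e[0],.052))
# winder outline dirs
for k in(a,b):
    g=blobs(k,(100,0,60),(130,60,150),5000,(150,0,500,360))
    for w in g[:1]: print("winder",[plane(k,p,.04)[:2] for p in cv2.boxPoints(cv2.minAreaRect(w))])
```

```text
tip [ 0.5583 -0.2638  0.1032] [8.32141814768889e-05, 8.321418147661499e-05]
foot [ 0.5573 -0.2633  0.0398] [0.0004428174049413717, 0.00044281740494017663]
pinA [ 0.5373 -0.2669  0.0449] [9.493476541688426e-05, 9.493476541754007e-05]
pinB [ 0.568  -0.2443  0.0464] [4.132133538707447e-05, 4.132133538647452e-05]
lineOuter [ 0.5309 -0.119   0.0819] [0.00012135787676181114, 0.00012135787676041919]
lineInner [ 0.5461 -0.1234  0.0833] [0.0001421084980957692, 0.0001421084980955584]
redOut [ 0.5364 -0.0694  0.0403] [0.0002989930853458683, 0.0002989930853450016]
redIn [ 0.5389 -0.0877  0.0447] [0.00013306877808990264, 0.0001330687780897299]
pins [[ 0.5364 -0.2661  0.051 ]
 [ 0.567  -0.244   0.051 ]
 [ 0.5711 -0.2813  0.051 ]]
[0.0378 0.0376 0.0378]
axis from pins [ 0.5582 -0.2638  0.051 ] [-173.8986   66.0254  -53.6674]
disc ((386.7762756347656, 195.65814208984375), (87.82481384277344, 116.36433410644531), 150.50489807128906) [ 0.541  -0.1099  0.052 ]
disc ((428.5432434082031, 151.20761108398438), (97.40535736083984, 129.11964416503906), 176.6310577392578) [ 0.5493 -0.1249  0.052 ]
winder [array([ 0.4701, -0.3434]), array([ 0.4653, -0.0531]), array([ 0.6184, -0.0377]), array([ 0.641, -0.356])]
winder [array([ 0.4849, -0.346 ]), array([ 0.4649, -0.0556]), array([ 0.6149, -0.025 ]), array([ 0.6561, -0.3404])]
```

Results:
- **Spindle:** axis at (0.5583, −0.2638). The pin triangle's sides are 37.8 mm (38.1 expected).
- **Heights:** they read about 4 mm low, so I'll use contact for z.
- **Dial:** axis at about (0.548, −0.124), line at about 0.36 rad.
- **Red mark:** it checks at 103°, 47 mm from the dial axis.
- **Teeth:** they should be within about 5° of meshing.

I'll go back above the spool.

```bash
python3 -m crank '[[[0.0197,0.0244,0.0073],[0,0,0],0.085],[[0.0197,0.0244,0.0073],[0,0,0],0.085],[[0.0197,0.0244,0.0073],[0,0,0],0.085],[[0.0197,0.0244,0.0073],[0,0,0],0.085],[[0.0197,0.0244,0.0073],[0,0,0],0.085],[[0.0197,0.0244,0.0073],[0,0,0],0.085],[[0.0197,0.0244,0.0073],[0,0,0],0.085],[[0.0197,0.0244,0.0073],[0,0,0],0.085],[[0.0197,0.0244,0.0073],[0,0,0],0.085],[[0.0197,0.0244,0.0073],[0,0,0],0.085],[[0.0197,0.0244,0.0073],[0,0,0],0.085],[[0,0,0],[0,0,0],0.085],[[0,0,0],[0,0,0],0.085],[[0,0,0],[0,0,0],0.085]]'
cat > bore.py <<'E'
from h import *
np.set_printoptions(precision=4,suppress=True)
import sys
z=float(sys.argv[1]);c=grab("wrist");s=c["s"]
m=cv2.inRange(c["hsv"],np.array((5,190,60)),np.array((20,255,255)));m[:,:200]=0;m[:,440:]=0
C,_=cv2.findContours(m,cv2.RETR_LIST,cv2.CHAIN_APPROX_NONE)
p=proj(c,np.array(s["ee_pos"])+[0,0,z-s["ee_pos"][2]]);print("tcp ray at z",p,s["ee_pos"])
for q in C:
    if cv2.contourArea(q)>60:
        x=cen(q);X=plane(c,x,z);print(cv2.contourArea(q),x,cv2.boundingRect(q),X,"tool",totool(X-s["ee_pos"]))
save(c,sys.argv[2])
E
python3 bore.py .091 w5.png
```

```text
t: 18.97
ee_pos: [0.4856, 0.0883, 0.2228]
eef_rot: [-3.141, -0.0, 2.644]
ft_force: [0.7, -0.4, -0.1]
finger_gap: 0.0849
gripper_force: 0.0
tcp ray at z [319.5579 236.0337] [0.4856 0.0883 0.2228]
191.5 [324.2933 234.9295] (315, 227, 19, 18) [0.4865 0.0918 0.091 ] tool [0.0008 0.0035 0.1318]
135.5 [316.4772 205.4723] (303, 200, 28, 14) [0.4646 0.0972 0.091 ] tool [ 0.0227 -0.0022  0.1318]
3908.5 [322.9588 223.4103] (291, 185, 64, 79) [0.4784 0.095  0.091 ] tool [0.0095 0.0025 0.1318]
```

View pics/w5.png

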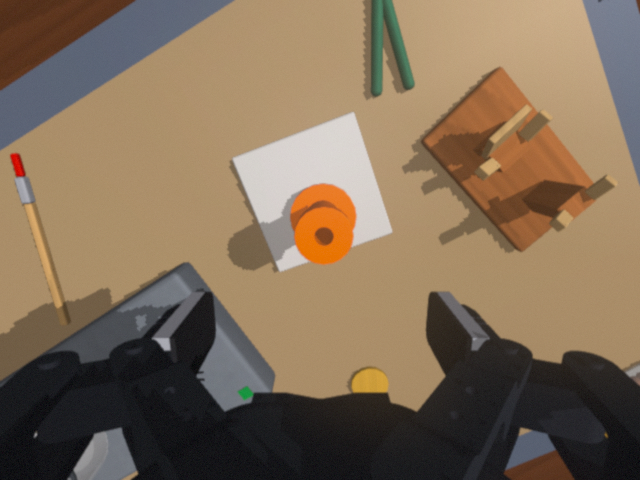

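The view shows the collar with its bore at (324,235), 3.5 mm off the tool line along tool y. I'll correct that, descend and grip the collar from above.

```bash
python3 -m crank '[[[0.0008,0.0035,0],[0,0,0],0.085],[[0,0,0.018],[0,0,0],0.085],[[0,0,0.018],[0,0,0],0.085],[[0,0,0.018],[0,0,0],0.085],[[0,0,0.018],[0,0,0],0.085],[[0,0,0.018],[0,0,0],0.085],[[0,0,0.018],[0,0,0],0.085],[[0,0,0.018],[0,0,0],0.085],[[0,0,0.008],[0,0,0],0.085],[[0,0,0],[0,0,0],0.085],[[0,0,0],[0,0,0],0.085],[[0,0,0],[0,0,0],0.085]]' 40
python3 bore.py .091 w6.png
python3 -m crank '[[[0,0,0],[0,0,0],0.035],[[0,0,0],[0,0,0],0.035],[[0,0,0],[0,0,0],0.035],[[0,0,0],[0,0,0],0.035],[[0,0,0],[0,0,0],0.035],[[0,0,0],[0,0,0],0.035],[[0,0,0],[0,0,0],0.035],[[0,0,0],[0,0,0],0.035]]' 40
python3 bore.py .091 w7.png
```

```text
t: 20.02
ee_pos: [0.4878, 0.0912, 0.0895]
eef_rot: [3.141, 0.0, 2.642]
ft_force: [-0.5, -0.2, 0.0]
finger_gap: 0.0851
gripper_force: 0.0
tcp ray at z [319.1526 326.3514] [0.4878 0.0912 0.0895]
68.5 [302.6399 244.1192] (295, 239, 16, 12) [0.4571 0.1014 0.091 ] tool [ 0.0318 -0.0057 -0.0016]
15282.5 [317.0837 293.499 ] (259, 210, 116, 166) [0.4758 0.0969 0.091 ] tool [ 0.0132 -0.0007 -0.0015]
t: 20.73
ee_pos: [0.4872, 0.0913, 0.0889]
eef_rot: [-3.142, -0.0, 2.642]
ft_force: [-1.5, -1.3, 6.2]
finger_gap: 0.0428
gripper_force: 40.6
tcp ray at z [319.1467 327.0611] [0.4872 0.0913 0.0889]
15590.0 [319.3648 295.769 ] (262, 211, 118, 167) [0.4762 0.0974 0.091 ] tool [ 0.0126  0.0001 -0.0021]
```

Run:
```python
from h import *
np.set_printoptions(precision=4,suppress=True)
c=grab("wrist");s=c["s"];g=c["image"][:,:,0].astype(int)
print(g[270:385:4,320]);print(g[326,250:392:4])
zt=s["ee_pos"][2]+.002
for th in (120,150,180,200,215):
    m=((g<th)*255).astype(np.uint8);n,l,st,ce=cv2.connectedComponentsWithStats(m)
    for i in range(1,n):
        if abs(ce[i][0]-320)<25 and 290<ce[i][1]<365 and 300<st[i][4]<4000: X=plane(c,ce[i],zt);print(th,st[i],ce[i],totool(X-s["ee_pos"]))
```

```text
[161 237 237 236 236 236 236 236 235 235 192 124 125 124 125 122 124 122
 124 182 235 235 209 222 164 164 166 165 170]
[ 62  44  41 142 236 236 223 234 235 234 236 235 236 196 118 118 123 127
 124 124 123 120 114 168 167 166 167 165 165 166 165 166 148  54  54  58]
150 [302 311  39  34 997] [320.9228 327.8816] [-0.0004  0.0007 -0.002 ]
```

The bore sits within 1 mm of the tool axis. I'll lift and carry the spool above the spindle.

```bash
python3 -m crank '[[[0,0,-0.005],[0,0,0],0.035],[[0,0,-0.015],[0,0,0],0.035],[[0,0,-0.022],[0,0,0],0.035],[[0,0,-0.022],[0,0,0],0.035],[[0,0,-0.022],[0,0,0],0.035],[[0,0,-0.022],[0,0,0],0.035],[[0,0,-0.022],[0,0,0],0.035],[[0,0,-0.022],[0,0,0],0.035],[[0,0,0],[0,0,0],0.035]]' 40
python3 -m crank '[[[-0.0166,-0.0198,0],[0,0,0],0.035],[[-0.0166,-0.0198,0],[0,0,0],0.035],[[-0.0166,-0.0198,0],[0,0,0],0.035],[[-0.0166,-0.0198,0],[0,0,0],0.035],[[-0.0166,-0.0198,0],[0,0,0],0.035],[[-0.0166,-0.0198,0],[0,0,0],0.035],[[-0.0166,-0.0198,0],[0,0,0],0.035],[[-0.0166,-0.0198,0],[0,0,0],0.035],[[-0.0166,-0.0198,0],[0,0,0],0.035],[[-0.0166,-0.0198,0],[0,0,0],0.035],[[-0.0166,-0.0198,0],[0,0,0],0.035],[[-0.0166,-0.0198,0],[0,0,0],0.035],[[-0.0166,-0.0198,0],[0,0,0],0.035],[[-0.0166,-0.0198,0],[0,0,0],0.035],[[0,0,0],[0,0,0.0],0.035],[[0,0,0],[0,0,0],0.035],[[0,0,0],[0,0,0],0.035]]' 40
python3 - <<'E'
from h import *
np.set_printoptions(precision=4,suppress=True)
print(totool(np.array([.5583,-.2638,.21])-status.sense()["ee_pos"]))
c=grab("wrist");s=c["s"];g=c["image"][:,:,0].astype(int);zt=s["ee_pos"][2]+.002
m=((g<150)*255).astype(np.uint8);n,l,st,ce=cv2.connectedComponentsWithStats(m)
for i in range(1,n):
    if abs(ce[i][0]-320)<25 and 290<ce[i][1]<365 and 300<st[i][4]<4000: X=plane(c,ce[i],zt);print(st[i],ce[i],totool(X-s["ee_pos"]))
# spindle seen through bore / verticality: collar in scene+top
for k in("scene","top"):
    c=grab(k);p=proj(c,s["ee_pos"]);q=blobs(c,(5,190,60),(20,255,255),30,(int(p[0]-45),int(p[1]-60),int(p[0]+45),int(p[1]+75)));print(k,p,[(cv2.contourArea(a),cv2.boundingRect(a)) for a in q])
E
```

```text
t: 21.58
ee_pos: [0.4884, 0.0917, 0.2443]
eef_rot: [3.138, 0.003, 2.643]
ft_force: [0.7, -0.3, -1.8]
finger_gap: 0.0432
gripper_force: 41.2
t: 23.0
ee_pos: [0.558, -0.2629, 0.2389]
eef_rot: [-3.141, -0.003, 2.642]
ft_force: [-0.3, 0.6, -1.7]
finger_gap: 0.0433
gripper_force: 41.4
[-0.0008 -0.0007  0.0289]
scene [228.8583 126.7936] [(571.5, (216, 123, 30, 45))]
top [463.5627 206.8175] [(583.0, (435, 200, 38, 30))]
```

```bash
python3 -m crank '[[[-0.0004,-0.0014,0.01],[0,0,-0.0375],0.035],[[0,0,0.015],[0,0,-0.0375],0.035],[[0,0,0.015],[0,0,0],0.035],[[0,0,0],[0,0,0],0.035],[[0,0,0],[0,0,0],0.035],[[0,0,0],[0,0,0],0.035]]' 40
for i in 1 2 3; do python3 -m crank '[[[0,0,0.003],[0,0,0],0.035],[[0,0,0.003],[0,0,0],0.035],[[0,0,0],[0,0,0],0.035]]' 40 | grep -E 'ee_pos|ft'; done
```

```text
t: 23.65
ee_pos: [0.5583, -0.2643, 0.2013]
eef_rot: [-3.141, 0.0, 2.718]
ft_force: [-0.5, -0.3, -0.9]
finger_gap: 0.0433
gripper_force: 41.4
ee_pos: [0.5582, -0.2647, 0.1942]
ft_force: [0.6, -0.5, -1.9]
ee_pos: [0.5579, -0.2647, 0.1875]
ft_force: [-0.1, -1.0, -1.2]
ee_pos: [0.5578, -0.2646, 0.1814]
ft_force: [-0.4, -0.6, -1.6]
```

The spool has passed the tip with no contact force, so I'll keep lowering.

```bash
for i in 1 2 3 4; do python3 -m crank '[[[0,0,0.005],[0,0,0],0.035],[[0,0,0.005],[0,0,0],0.035],[[0,0,0],[0,0,0],0.035]]' 40 | grep -E 'ee_pos|ft'; done
```

```text
ee_pos: [0.5576, -0.2645, 0.1708]
ft_force: [0.1, 0.1, -2.1]
ee_pos: [0.5576, -0.2645, 0.1609]
ft_force: [0.3, 0.4, -2.7]
ee_pos: [0.5576, -0.2645, 0.151]
ft_force: [0.4, 0.4, -2.4]
ee_pos: [0.5576, -0.2645, 0.141]
ft_force: [0.4, 0.5, -2.2]
```

```bash
for i in 1 2 3 4; do python3 -m crank '[[[0,0,0.0015],[0,0,0],0.035],[[0,0,0],[0,0,0],0.035],[[0,0,0],[0,0,0],0.035]]' 40 | grep -E 'ee_pos|ft'; done
```

```text
ee_pos: [0.5581, -0.2647, 0.1408]
ft_force: [-0.5, -0.3, -2.0]
ee_pos: [0.5581, -0.2647, 0.1393]
ft_force: [1.2, -0.7, -1.8]
ee_pos: [0.558, -0.2647, 0.1376]
ft_force: [-0.9, 0.7, -2.5]
ee_pos: [0.558, -0.2647, 0.1361]
ft_force: [0.3, -0.1, -1.6]
```

Pin height should come at about z = 0.132, and fully home at about 0.126.

```bash
for i in 1 2 3 4 5 ; do python3 -m crank '[[[0,0,0.0012],[0,0,0],0.035],[[0,0,0],[0,0,0],0.035],[[0,0,0],[0,0,0],0.035]]' 40 | grep -E 'ee_pos|ft'; done
```

```text
ee_pos: [0.558, -0.2647, 0.1349]
ft_force: [-0.3, -0.7, -1.0]
ee_pos: [0.558, -0.2647, 0.1337]
ft_force: [0.1, -0.1, -1.4]
ee_pos: [0.558, -0.2647, 0.1326]
ft_force: [1.0, 0.8, -2.9]
ee_pos: [0.558, -0.2647, 0.1313]
ft_force: [-0.4, -0.1, -2.5]
ee_pos: [0.558, -0.2647, 0.1301]
ft_force: [0.4, -0.5, -2.8]
```

```bash
for i in 1 2 3 4; do python3 -m crank '[[[0,0,0.0012],[0,0,0],0.035],[[0,0,0],[0,0,0],0.035],[[0,0,0],[0,0,0],0.035]]' 40 | grep -E 'ee_pos|ft'; done
```

```text
ee_pos: [0.558, -0.2647, 0.129]
ft_force: [0.6, 0.4, -1.9]
ee_pos: [0.558, -0.2647, 0.1278]
ft_force: [-0.2, -0.1, -2.4]
ee_pos: [0.558, -0.2647, 0.1265]
ft_force: [-0.2, 0.4, -2.5]
ee_pos: [0.5582, -0.2649, 0.126]
ft_force: [-0.4, -0.5, 2.7]
```

Contact came at z = 0.126, which puts the toothed end at 45 mm, so it is fully home on the platter with the pins in the gaps. I'll release, rise and check.

```bash
python3 -m crank '[[[0,0,0],[0,0,0],0.035],[[0,0,0],[0,0,0],0.085],[[0,0,0],[0,0,0],0.085],[[0,0,0],[0,0,0],0.085],[[0,0,0],[0,0,0],0.085],[[0,0,0],[0,0,0],0.085],[[0,0,0],[0,0,0],0.085],[[0,0,0],[0,0,0],0.085],[[0,0,-0.01],[0,0,0],0.085],[[0,0,-0.02],[0,0,0],0.085],[[0,0,-0.02],[0,0,0],0.085],[[0,0,-0.02],[0,0,0],0.085],[[0,0,-0.02],[0,0,0],0.085],[[0,0,0],[0,0,0],0.085],[[0,0,0],[0,0,0],0.085]]' 40
python3 - <<'E'
from h import *
np.set_printoptions(precision=4,suppress=True)
s=grab("scene");w=grab("wrist")
A=[.5583,-.2638]
p=proj(s,[*A,.115]);q=blobs(s,(5,190,60),(20,255,255),30,(int(p[0]-40),int(p[1]-50),int(p[0]+40),int(p[1]+40)))
print([(cv2.contourArea(a),cv2.boundingRect(a)) for a in q]);
for z in(.128,.134): print(z,[proj(s,[A[0]+.022*np.cos(u),A[1]+.022*np.sin(u),z])[1].round(1) for u in np.linspace(0,2*np.pi,40)].__iter__().__class__ and min(proj(s,[A[0]+.022*np.cos(u),A[1]+.022*np.sin(u),z])[1] for u in np.linspace(0,6.28,60)),proj(s,[*A,z]))
# wrist: bore centre
g=w["image"][:,:,0].astype(int);m=cv2.inRange(w["hsv"],np.array((5,190,60)),np.array((20,255,255)));m[:,:200]=0;m[:,440:]=0
C,_=cv2.findContours(m,cv2.RETR_LIST,cv2.CHAIN_APPROX_NONE)
for k in C:
    if cv2.contourArea(k)>60: print(cv2.contourArea(k),cen(k),cv2.boundingRect(k),plane(w,cen(k),.128))
print("exp",proj(w,[*A,.128]))
D=np.array([.5483,-.1242]);yaw=np.radians(163.6)
print("to dial",totool(np.array([*D,.20])-status.sense()["ee_pos"]))
E
```

```text
t: 29.9
ee_pos: [0.5589, -0.2651, 0.2174]
eef_rot: [-3.141, 0.002, 2.717]
ft_force: [-0.7, -0.0, -0.6]
finger_gap: 0.0849
gripper_force: 0.0
[(441.0, (222, 175, 22, 31))]
0.128 174.6871284658438 [233.1925 178.7171]
0.134 172.07131292427295 [232.9517 176.0613]
94.0 [319.3369 246.2908] (312, 242, 15, 10) [ 0.5538 -0.2629  0.128 ]
5668.0 [318.5662 237.8045] (282, 190, 74, 97) [ 0.5488 -0.2611  0.128 ]
exp [320.9793 253.2091]
to dial [0.0665 0.124  0.015 ]
```

The collar top row is 175 in the scene view; 174.7 is expected when home and 172 on the pins. So the spool is seated, and I'll move on to the dial.

```bash
python3 -m crank '[[[0.0083,0.0155,0],[0,0,0],0.085],[[0.0083,0.0155,0],[0,0,0],0.085],[[0.0083,0.0155,0],[0,0,0],0.085],[[0.0083,0.0155,0],[0,0,0],0.085],[[0.0083,0.0155,0],[0,0,0],0.085],[[0.0083,0.0155,0],[0,0,0],0.085],[[0.0083,0.0155,0],[0,0,0],0.085],[[0.0083,0.0155,0],[0,0,0],0.085],[[0,0,0],[0,0,-0.069],0.085],[[0,0,0],[0,0,-0.069],0.085],[[0,0,0],[0,0,0],0.085],[[0,0,0],[0,0,0],0.085],[[0,0,0],[0,0,0],0.085]]'
cat > dial.py <<'E'
from h import *
np.set_printoptions(precision=4,suppress=True)
w=grab("wrist");s=w["s"];D=np.array([.5483,-.1242]);p=proj(w,[*D,.084]);print("exp",p,s["ee_pos"],s["eef_rot"][2])
x,y=np.int32(p);r=40;v=w["hsv"][y-r:y+r,x-r:x+r]
m=(v[:,:,2]<70).astype(np.uint8)*255;C,_=cv2.findContours(m,cv2.RETR_EXTERNAL,cv2.CHAIN_APPROX_NONE);C=max(C,key=cv2.contourArea)
h=np.zeros_like(m);cv2.drawContours(h,[cv2.convexHull(C)],-1,255,-1);h=cv2.erode(h,np.ones((3,3)))
l=((v[:,:,2]>110)&(v[:,:,1]<60)&(h>0)).astype(np.uint8)*255
L,_=cv2.findContours(l,cv2.RETR_EXTERNAL,cv2.CHAIN_APPROX_NONE)
for q in sorted(L,key=cv2.contourArea)[-3:]:
    if len(q)<6: continue
    (c,wh,a)=cv2.minAreaRect(q);b=cv2.boxPoints((c,wh,a));i=0 if np.linalg.norm(b[0]-b[1])<np.linalg.norm(b[1]-b[2]) else 1
    E=[plane(w,(b[i]+b[i+1])/2+[x-r,y-r],.084),plane(w,(b[(i+2)%4]+b[(i+3)%4])/2+[x-r,y-r],.084)]
    E.sort(key=lambda e:-np.linalg.norm(e[:2]-D));d=E[0]-E[1];print("line",np.array(c)+[x-r,y-r],wh,*E,"ang",np.degrees(np.arctan2(d[1],d[0])))
    an=np.radians(184.1)-np.arctan2(d[1],d[0]);print("tension est",(an+np.pi)%(2*np.pi)-np.pi)
print("black",cen(C)+[x-r,y-r],plane(w,cen(C)+[x-r,y-r],.075))
E
python3 dial.py
```

```text
t: 31.08
ee_pos: [0.5483, -0.1245, 0.2147]
eef_rot: [-3.141, -0.002, 2.854]
ft_force: [0.6, -0.1, -0.5]
finger_gap: 0.085
gripper_force: 0.0
exp [319.8706 236.4483] [ 0.5483 -0.1245  0.2147] 2.85355337424389
line [308.48 251.14] (6.40000057220459, 1.399999976158142) [ 0.559  -0.1347  0.084 ] [ 0.5544 -0.1363  0.084 ] ang 18.822461726843425
tension est 2.884637222457526
line [330.3077 250.5385] (1.6641007661819458, 7.211102485656738) [ 0.5626 -0.1219  0.084 ] [ 0.559  -0.1178  0.084 ] ang -48.78374959724727
tension est -2.218597102317603
line [319.  221.5] (21.0, 4.0) [ 0.53   -0.1194  0.084 ] [ 0.5449 -0.1239  0.084 ] ang 163.42450920240856
tension est 0.36085538888375934
black [318.9247 228.3052] [ 0.5443 -0.1237  0.075 ]
```

The line is at 163.4°, a tension of about 0.36 rad, and it lines up with the tool. I'll descend, grip and turn 1.04 rad clockwise.

```bash
python3 -m crank '[[[0,0,0.02],[0,0,0],0.085],[[0,0,0.02],[0,0,0],0.085],[[0,0,0.02],[0,0,0],0.085],[[0,0,0.02],[0,0,0],0.085],[[0,0,0.02],[0,0,0],0.085],[[0,0,0.02],[0,0,0],0.085],[[0,0,0.0125],[0,0,0],0.05],[[0,0,0],[0,0,0],0.03],[[0,0,0],[0,0,0],0.01],[[0,0,0],[0,0,0],0.01],[[0,0,0],[0,0,0],0.01],[[0,0,0],[0,0,0],0.01],[[0,0,0],[0,0,0],0.01],[[0,0,0],[0,0,0],0.01],[[0,0,0],[0,0,0],0.01],[[0,0,0],[0,0,0],0.01],[[0,0,0],[0,0,0],0.01]]' 30
```

```text
t: 32.55
ee_pos: [0.5489, -0.1254, 0.0844]
eef_rot: [-3.139, 0.001, 2.855]
ft_force: [-3.2, -4.4, 6.2]
finger_gap: 0.013
gripper_force: 32.4
```

```bash
python3 -m crank '[[[0,0,0],[0,0,0.065],0.01],[[0,0,0],[0,0,0.065],0.01],[[0,0,0],[0,0,0.065],0.01],[[0,0,0],[0,0,0.065],0.01],[[0,0,0],[0,0,0.065],0.01],[[0,0,0],[0,0,0.065],0.01],[[0,0,0],[0,0,0.065],0.01],[[0,0,0],[0,0,0.065],0.01],[[0,0,0],[0,0,0.065],0.01],[[0,0,0],[0,0,0.065],0.01],[[0,0,0],[0,0,0.065],0.01],[[0,0,0],[0,0,0.065],0.01],[[0,0,0],[0,0,0.065],0.01],[[0,0,0],[0,0,0.065],0.01],[[0,0,0],[0,0,0.065],0.01],[[0,0,0],[0,0,0.065],0.01],[[0,0,0],[0,0,0],0.01],[[0,0,0],[0,0,0],0.01],[[0,0,0],[0,0,0],0.01]]' 30
python3 -m crank '[[[0,0,0],[0,0,0],0.085],[[0,0,0],[0,0,0],0.085],[[0,0,0],[0,0,0],0.085],[[0,0,0],[0,0,0],0.085],[[0,0,0],[0,0,0],0.085],[[0,0,0],[0,0,0],0.085],[[0,0,0],[0,0,0],0.085],[[0,0,0],[0,0,0],0.085],[[0,0,-0.02],[0,0,0],0.085],[[0,0,-0.022],[0,0,0],0.085],[[0,0,-0.022],[0,0,0],0.085],[[0,0,-0.022],[0,0,0],0.085],[[0,0,-0.022],[0,0,0],0.085],[[0,0,-0.022],[0,0,0],0.085],[[0,0,0],[0,0,0],0.085],[[0,0,0],[0,0,0],0.085],[[0,0,0],[0,0,0],0.085]]' 30
python3 dial.py
```

```text
t: 34.13
ee_pos: [0.5485, -0.126, 0.0844]
eef_rot: [-3.14, 0.004, 1.814]
ft_force: [-3.6, -6.7, 7.1]
finger_gap: 0.0134
gripper_force: 32.6
t: 35.55
ee_pos: [0.5484, -0.1243, 0.2123]
eef_rot: [-3.14, -0.001, 1.816]
ft_force: [-0.2, -0.0, -0.3]
finger_gap: 0.085
gripper_force: 0.0
exp [320.2179 237.7372] [ 0.5484 -0.1243  0.2123] 1.8155089105951534
line [331.4231 252.6154] (1.941450834274292, 7.211102485656738) [ 0.5582 -0.1358  0.084 ] [ 0.5599 -0.1306  0.084 ] ang -108.17593196815575
tension est -1.182007970000317
line [308.6923 253.5385] (7.211102485656738, 1.6641007661819458) [ 0.545  -0.1398  0.084 ] [ 0.541 -0.136  0.084] ang -43.84416282704538
tension est -2.3048091551455787
line [319.5 223.5] (21.0, 3.0) [ 0.5434 -0.1066  0.084 ] [ 0.5471 -0.1216  0.084 ] ang 103.96975878787585
tension est 1.398536539568818
black [319.875  230.3411] [ 0.5472 -0.121   0.075 ]
```

Run:
```python
from h import *
s=grab("scene");q=blobs(s,(5,190,60),(20,255,255),30,(193,130,273,220));print([(cv2.contourArea(a),cv2.boundingRect(a)) for a in q])
from bench import order
print(order.job_done())
```

```text
[(436.0, (222, 176, 22, 30))]
the job is handed in; nothing more can be done
None
```

The job is handed in at about 36 s of the 72 s allowed: the spool stood on the tile and was released, is now fully home on the spindle and released, and the dial reads about 1.40 rad by the wrist camera; the judge's result was not shown.

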